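# Transfer a row of labware to the rack in reverse order

### The job

The rack with the ribs goes into the sample changer turned round, so load it in reverse: move the vial, the beaker, the stopper and the jar from the pads of the grey strip into the rack so that the thing that stands leftmost on the strip (seen from the robot) ends in the rightmost place, the next one beside it, and so on, the rightmost thing ending in the leftmost place. Stand each upright on the rack's plate in the middle of its own place between two ribs, all four places filled, and let go of everything.

Things in the scene. Friction and masses are not known exactly. Their poses are not given: they have to be found in the camera images.
- vial_mid (a point): Clear glass sample vial with white screw cap (orange disc in its top), 27 mm body diameter, 30 mm cap, 56 mm tall, upright at the start. This point: on its axis, 28 mm above its underside; z up its axis. Grip the body across its diameter, below the cap (body up to 42 mm).
- beaker_mid (a point): Small clear glass beaker, empty, 42 mm wall diameter (rim 48 mm, 54 mm over the spout), 58 mm tall, upright. This point: on the axis of the wall, 29 mm above its underside; z up. Grip round the wall from outside.
- stopper_mid (a point): Dark red-brown rubber stopper, 29 mm diameter at the widest, slightly tapered, 28 mm tall, upright. This point: its centre, 14 mm above its underside; z up.
- jar_mid (a point): Low opaque white plastic jar with a white screw lid, 44 mm diameter, 48 mm tall, upright. This point: on its axis, 24 mm above its underside; z up.
- strip: Flat fixed grey painted metal strip without ribs, 68 x 262 x 4 mm, on the worktop; it carries the four black pads in a row along its own y axis, 62 mm apart. Origin: centre of its underside; y along the row, pointing to the robot's left (yaw within 0.15 rad), z up.
- rack: Fixed dark grey plastic rack, empty at the start: plate 70 x 266 mm, 6 mm thick, with five dark cross ribs (4 mm thick, rising 10 mm above the plate, running along x) at y = -120, -60, 0, 60, 120 mm, which make four places side by side, 56 mm wide, with centres at y = -90, -30, 30, 90 mm. Front and back are open. Origin: centre of its underside; y along the row, pointing to the robot's left (yaw within 0.15 rad), z up; things stand on the plate, 6 mm above the origin.
- pad_vial: Fixed black rubber disc on the grey strip, 50 mm diameter, 3 mm thick: the one on which the vial stands at the start (the things stand on their pads 7 mm above the worktop). Origin: centre of its underside, 4 mm above the worktop; y axis along the row to the robot's left. It marks the vial's place in the starting row.
- pad_beaker: Fixed black rubber disc on the grey strip, 50 mm diameter, 3 mm thick: the one on which the beaker stands at the start (the things stand on their pads 7 mm above the worktop). Origin: centre of its underside, 4 mm above the worktop; y axis along the row to the robot's left. It marks the beaker's place in the starting row.
- pad_stopper: Fixed black rubber disc on the grey strip, 50 mm diameter, 3 mm thick: the one on which the stopper stands at the start (the things stand on their pads 7 mm above the worktop). Origin: centre of its underside, 4 mm above the worktop; y axis along the row to the robot's left. It marks the stopper's place in the starting row.
- pad_jar: Fixed black rubber disc on the grey strip, 50 mm diameter, 3 mm thick: the one on which the jar stands at the start (the things stand on their pads 7 mm above the worktop). Origin: centre of its underside, 4 mm above the worktop; y axis along the row to the robot's left. It marks the jar's place in the starting row.

How it is judged (in metres and radians):
At the end, for the whole second after the job is handed in: Vial, beaker, stopper and jar stand upright (within 0.12 rad), released and at rest on the rack's plate, each in a place of its own within 15 mm of the place's centre along and across the row, and their order from left to right is the reverse of their starting order on the strip (x of vial_mid in the frame of rack between -0.015 and 0.015 m and (y of vial_mid in the frame of rack between -0.105 and -0.075 m or y of vial_mid in the frame of rack between -0.045 and -0.015 m or y of vial_mid in the frame of rack between 0.015 and 0.045 m or y of vial_mid in the frame of rack between 0.075 and 0.105 m) and z of vial_mid in the frame of rack between 0.031 and 0.038 m and angle between each of vial_mid, beaker_mid, stopper_mid, jar_mid's own z axis and vertical below 0.12 rad and linear speed of each of vial, beaker, stopper, jar below 0.02 m/s and angular speed of each of vial, beaker, stopper, jar below 0.3 rad/s and x of beaker_mid in the frame of rack between -0.015 and 0.015 m and (y of beaker_mid in the frame of rack between -0.105 and -0.075 m or y of beaker_mid in the frame of rack between -0.045 and -0.015 m or y of beaker_mid in the frame of rack between 0.015 and 0.045 m or y of beaker_mid in the frame of rack between 0.075 and 0.105 m) and z of beaker_mid in the frame of rack between 0.032 and 0.039 m and x of stopper_mid in the frame of rack between -0.015 and 0.015 m and (y of stopper_mid in the frame of rack between -0.105 and -0.075 m or y of stopper_mid in the frame of rack between -0.045 and -0.015 m or y of stopper_mid in the frame of rack between 0.015 and 0.045 m or y of stopper_mid in the frame of rack between 0.075 and 0.105 m) and z of stopper_mid in the frame of rack between 0.017 and 0.024 m and x of jar_mid in the frame of rack between -0.015 and 0.015 m and (y of jar_mid in the frame of rack between -0.105 and -0.075 m or y of jar_mid in the frame of rack between -0.045 and -0.015 m or y of jar_mid in the frame of rack between 0.015 and 0.045 m or y of jar_mid in the frame of rack between 0.075 and 0.105 m) and z of jar_mid in the frame of rack between 0.027 and 0.034 m and ((y of pad_vial in the frame of pad_beaker above 0 m and y of vial_mid in the frame of rack below -0.06 m and y of beaker_mid in the frame of rack above -0.06 m) or (y of pad_vial in the frame of pad_beaker above 0 m and y of vial_mid in the frame of rack below 0 m and y of beaker_mid in the frame of rack above 0 m) or (y of pad_vial in the frame of pad_beaker above 0 m and y of vial_mid in the frame of rack below 0.06 m and y of beaker_mid in the frame of rack above 0.06 m) or (y of pad_beaker in the frame of pad_vial above 0 m and y of beaker_mid in the frame of rack below -0.06 m and y of vial_mid in the frame of rack above -0.06 m) or (y of pad_beaker in the frame of pad_vial above 0 m and y of beaker_mid in the frame of rack below 0 m and y of vial_mid in the frame of rack above 0 m) or (y of pad_beaker in the frame of pad_vial above 0 m and y of beaker_mid in the frame of rack below 0.06 m and y of vial_mid in the frame of rack above 0.06 m)) and ((y of pad_vial in the frame of pad_stopper above 0 m and y of vial_mid in the frame of rack below -0.06 m and y of stopper_mid in the frame of rack above -0.06 m) or (y of pad_vial in the frame of pad_stopper above 0 m and y of vial_mid in the frame of rack below 0 m and y of stopper_mid in the frame of rack above 0 m) or (y of pad_vial in the frame of pad_stopper above 0 m and y of vial_mid in the frame of rack below 0.06 m and y of stopper_mid in the frame of rack above 0.06 m) or (y of pad_stopper in the frame of pad_vial above 0 m and y of stopper_mid in the frame of rack below -0.06 m and y of vial_mid in the frame of rack above -0.06 m) or (y of pad_stopper in the frame of pad_vial above 0 m and y of stopper_mid in the frame of rack below 0 m and y of vial_mid in the frame of rack above 0 m) or (y of pad_stopper in the frame of pad_vial above 0 m and y of stopper_mid in the frame of rack below 0.06 m and y of vial_mid in the frame of rack above 0.06 m)) and ((y of pad_vial in the frame of pad_jar above 0 m and y of vial_mid in the frame of rack below -0.06 m and y of jar_mid in the frame of rack above -0.06 m) or (y of pad_vial in the frame of pad_jar above 0 m and y of vial_mid in the frame of rack below 0 m and y of jar_mid in the frame of rack above 0 m) or (y of pad_vial in the frame of pad_jar above 0 m and y of vial_mid in the frame of rack below 0.06 m and y of jar_mid in the frame of rack above 0.06 m) or (y of pad_jar in the frame of pad_vial above 0 m and y of jar_mid in the frame of rack below -0.06 m and y of vial_mid in the frame of rack above -0.06 m) or (y of pad_jar in the frame of pad_vial above 0 m and y of jar_mid in the frame of rack below 0 m and y of vial_mid in the frame of rack above 0 m) or (y of pad_jar in the frame of pad_vial above 0 m and y of jar_mid in the frame of rack below 0.06 m and y of vial_mid in the frame of rack above 0.06 m)) and ((y of pad_beaker in the frame of pad_stopper above 0 m and y of beaker_mid in the frame of rack below -0.06 m and y of stopper_mid in the frame of rack above -0.06 m) or (y of pad_beaker in the frame of pad_stopper above 0 m and y of beaker_mid in the frame of rack below 0 m and y of stopper_mid in the frame of rack above 0 m) or (y of pad_beaker in the frame of pad_stopper above 0 m and y of beaker_mid in the frame of rack below 0.06 m and y of stopper_mid in the frame of rack above 0.06 m) or (y of pad_stopper in the frame of pad_beaker above 0 m and y of stopper_mid in the frame of rack below -0.06 m and y of beaker_mid in the frame of rack above -0.06 m) or (y of pad_stopper in the frame of pad_beaker above 0 m and y of stopper_mid in the frame of rack below 0 m and y of beaker_mid in the frame of rack above 0 m) or (y of pad_stopper in the frame of pad_beaker above 0 m and y of stopper_mid in the frame of rack below 0.06 m and y of beaker_mid in the frame of rack above 0.06 m)) and ((y of pad_beaker in the frame of pad_jar above 0 m and y of beaker_mid in the frame of rack below -0.06 m and y of jar_mid in the frame of rack above -0.06 m) or (y of pad_beaker in the frame of pad_jar above 0 m and y of beaker_mid in the frame of rack below 0 m and y of jar_mid in the frame of rack above 0 m) or (y of pad_beaker in the frame of pad_jar above 0 m and y of beaker_mid in the frame of rack below 0.06 m and y of jar_mid in the frame of rack above 0.06 m) or (y of pad_jar in the frame of pad_beaker above 0 m and y of jar_mid in the frame of rack below -0.06 m and y of beaker_mid in the frame of rack above -0.06 m) or (y of pad_jar in the frame of pad_beaker above 0 m and y of jar_mid in the frame of rack below 0 m and y of beaker_mid in the frame of rack above 0 m) or (y of pad_jar in the frame of pad_beaker above 0 m and y of jar_mid in the frame of rack below 0.06 m and y of beaker_mid in the frame of rack above 0.06 m)) and ((y of pad_stopper in the frame of pad_jar above 0 m and y of stopper_mid in the frame of rack below -0.06 m and y of jar_mid in the frame of rack above -0.06 m) or (y of pad_stopper in the frame of pad_jar above 0 m and y of stopper_mid in the frame of rack below 0 m and y of jar_mid in the frame of rack above 0 m) or (y of pad_stopper in the frame of pad_jar above 0 m and y of stopper_mid in the frame of rack below 0.06 m and y of jar_mid in the frame of rack above 0.06 m) or (y of pad_jar in the frame of pad_stopper above 0 m and y of jar_mid in the frame of rack below -0.06 m and y of stopper_mid in the frame of rack above -0.06 m) or (y of pad_jar in the frame of pad_stopper above 0 m and y of jar_mid in the frame of rack below 0 m and y of stopper_mid in the frame of rack above 0 m) or (y of pad_jar in the frame of pad_stopper above 0 m and y of jar_mid in the frame of rack below 0.06 m and y of stopper_mid in the frame of rack above 0.06 m))); the robot touches nothing.
It also fails if it takes over 96 s, if anything falls off the work surface, if the arm or the gripper's body presses on something with over 40 N, if the wrist force passes 120 N, or if a joint passes its speed limit or range.

### The arm

A 6-joint arm with a two-finger parallel gripper is mounted at the origin on a cart in front of the work surface, level with it; the furniture and walls round the work are solid. World frame = base frame: x ahead of the robot, y to its left, z up, the work surface at z = 0. Lengths are in mm, angles in rad, forces in N, time in s.
With the tool pointing down it reaches from about 350 to 925 mm from the base axis. Payload 6.4 kg.
Tool frame: the origin (TCP) lies at the very end of the fingers, on their centre line; the grasp point (between the pads) lies 19 mm behind it; z points along the fingers, y is the direction in which the jaws open and shut (so a half turn about z gives the same grasp; the last joint's range is limited). The gripper opens to 94 mm and grips with 3 to 60 N. Pads are 16 mm wide; open, the fingers measure 119 mm over their backs; the gripper's body (75 mm by 177 mm) begins 78 mm behind the grasp point.
Start: joints at [1.075, 0.245, 1.558, -0, 1.339, -0.174], TCP at [205.576, 616.646, 175.455] pointing down, gripper open.
Joint ranges: [-3.13, 3.13], [-1.02, 2.26], [0.13, 2.54], [-0.95, 4.09], [0.21, 2.88], [-2.74, 2.74]. Speed limits (rad/s): [2.57, 2.57, 3.14, 3.14, 3.14, 3.14].

### API

Orientations are given as a rotation vector (axis times angle).
In Python, from rig import state, capture, camera_params, close_job, boxes_of, landmark_of gives the robot as it stands.
- The arm moves only by the shell command python3 -m inch 'ROWS' [OPENING] [FORCE]. ROWS is JSON, a list of rows, each a list of 6 numbers: the shift along the tool's x, y, z in mm, then the turn, a rotation vector about the tool's x, y, z in rad. In form: [[dx, dy, dz, rx, ry, rz], ...]. A call has exactly 10 rows; each row shifts and turns the commanded pose from where the row before left it, along the tool's axes as they then stand; what a row does not reach is not made up. A row lasts 1/12 s, in which the tool goes at most 41.7 mm and 7.16 degrees, less where a joint would pass 70% of its speed; a pose out of reach is approached as far as the arm can. A call with a gripper value outside its range is refused whole. OPENING is the finger opening in mm, from 0 to 94, set as the call begins (- or left out, the last holds). The fingers move at their own pace and stop on an object; FORCE is the grip in N (left out, the last holds). Time passes only in rows, so rows that do not move let the fingers close, or fill a call up. It gives the time, the measured TCP pose, the force and the opening at its end, in the units of the state.
- state(): the state, without advancing time (a new reading comes with each control period).
- capture(name): name is "scene" or "top" or "wrist"; returns (picture, depth): 384x512x3 uint8, red, green, blue; 384x512 float32, mm along the optical axis (not along the pixel's ray), 0 where there is no reading.
- camera_params(name): a dict with "camera_matrix" (3x3 intrinsics, pixels), "camera_from_world" (4x4, takes a point from world to camera coordinates). Camera axes: x right, y down, z forward; pixel columns grow to the right and rows downward; lengths in mm; the calibration is good to about 2 mm. A picture is of the moment at which its call begins: read the wrist's pose just before it. camera_params takes no time and is no camera call; for the wrist camera it gives the pose at the moment of the call.
- close_job(): hands the job in, once; it reports no verdict.
Trained networks look in the newest picture that a camera, given by its name, has taken for a name from the list of things; names that differ only in an ending like _2 or _b are one class to them, and where a whole thing is asked for, a point or a joint stands for the part that bears it (a point fixed in the world has none). Each returns a list of dicts, best first, with "p" (0 to 1); they miss things now and then, are a little off and sometimes report something else, mostly with a low value. They report only what shows in the picture. A call takes as long as a camera call.
- boxes_of(camera, target): "at" ([x, y, z] in mm, in world coordinates, good to about 4 mm: the middle of the surface that is visible of it).
- landmark_of(camera, target): "at" ([x, y, z] in mm, in world coordinates, good to about 4 mm: a listed point, or the origin of a listed thing).
The state is a dict: "time_s": time; "qpos": joint angles; "dq": joint speeds; "effort": joint torques, N m; "tool_pos": TCP position; "tool_rot": TCP orientation; "ft_force": force on the tool from outside, world axes, zero at the start; "torque": the same for the moment, N m; "width": finger opening in mm.
Only numpy, scipy, OpenCV 4.12 (cv2) and the standard library are available. Lean on these libraries where they do the work, as an engineer would, in place of code of your own. Each camera call takes 0.05 s, during which the arm holds its last target.

## Working session

There is one attempt and no reset: what is moved stays moved. The work goes in short steps, Python scripts to look and compute and a shell command to move; the robot and the scene stay as the last step left them, time stands still between calls to the robot, and variables do not carry over. Pictures are saved under pics/ and viewed, and the job is handed in when it is done.

```bash
mkdir -p pics; ls
python3 - <<'E'
from rig import *
import cv2
s=state();print(s)
for n in ("scene","top"):
    im,d=capture(n);cv2.imwrite(f"pics/{n}0.png",im[:,:,::-1])
    for t in ("vial_mid","beaker_mid","stopper_mid","jar_mid","strip","rack","pad_vial","pad_beaker","pad_stopper","pad_jar"):
        print(n,t,[( [round(float(v),1) for v in r["at"]],round(float(r["p"]),2)) for r in landmark_of(n,t)][:4])
print(state()["time_s"])
E
```

```text
pics
{'time_s': 0.0, 'qpos': array([ 1.07489002e+00,  2.45794347e-01,  1.55899488e+00,  7.83280153e-08,
        1.33871366e+00, -1.74111478e-01]), 'dq': array([-0.00148819,  0.00110147, -0.00031533,  0.00222257,  0.00128379,
       -0.00066698]), 'effort': array([ 1.74884142e-03, -4.15841460e+01, -3.14605665e+01,  6.85370062e-02,
        3.32947669e-02, -1.32753385e-04]), 'tool_pos': array([205.25963844, 616.04831773, 174.36833159]), 'tool_rot': array([-5.03195198e-01, -3.10039430e+00,  2.83316940e-03]), 'ft_force': array([-0.41000986,  0.02301398,  0.1971586 ]), 'torque': array([ 0.07531198,  0.01663566, -0.00460699]), 'width': 93.95600857324965}
scene vial_mid [([662.2, 3.4, 36.0], 0.81)]
scene beaker_mid [([659.9, 65.6, 38.5], 0.8)]
scene stopper_mid [([651.1, 128.6, 34.4], 0.6), ([651.8, 188.1, 4.6], 0.53), ([647.0, 185.6, 21.9], 0.5)]
scene jar_mid [([646.5, 186.8, 21.5], 0.69), ([652.8, 126.9, 33.5], 0.62)]
scene strip [([653.3, 95.4, 1.1], 0.62)]
scene rack [([498.7, 142.5, -0.7], 0.95), ([654.8, 127.5, 33.1], 0.33)]
scene pad_vial [([661.6, 5.3, 3.7], 0.67)]
scene pad_beaker [([654.9, 66.4, 7.8], 0.54)]
scene pad_stopper [([647.6, 188.0, 5.2], 0.6)]
scene pad_jar [([646.1, 184.5, 26.8], 0.64), ([494.4, 142.3, -1.1], 0.63), ([651.0, 125.9, 3.1], 0.41)]
top vial_mid [([661.8, -1.6, 33.3], 0.72)]
top beaker_mid [([659.0, 64.4, 35.4], 0.6)]
top stopper_mid [([652.6, 189.0, 23.0], 0.54), ([662.2, 1.4, 3.7], 0.37)]
top jar_mid [([652.3, 130.3, 30.4], 0.68)]
top strip [([653.6, 94.5, 2.0], 0.87)]
top rack [([498.4, 140.8, 3.7], 0.64)]
top pad_vial [([666.9, 2.2, 5.5], 0.65), ([663.9, 1.3, 34.5], 0.56)]
top pad_beaker [([656.9, 59.9, 2.5], 0.47)]
top pad_stopper [([650.0, 190.8, 3.4], 0.84)]
top pad_jar [([654.6, 125.3, 1.5], 0.53)]
1.1
```

View pics/scene0.png

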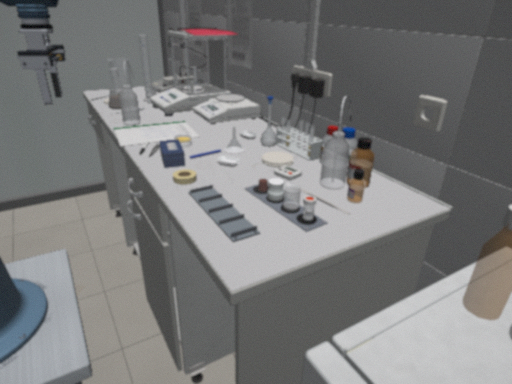

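View pics/top0.png

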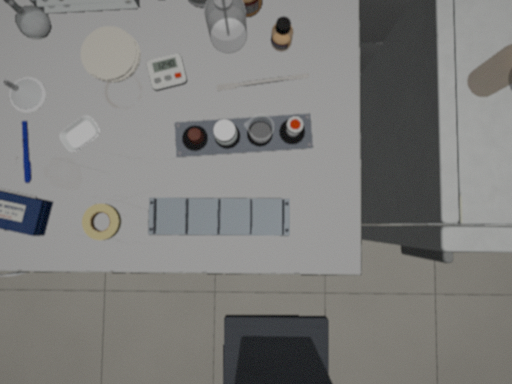

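Left to right (scene and top agree): stopper (195,137), jar (226,132), beaker (260,130), vial (292,130) in top. The rack is at rows 198–236. Next I measure the rack's pose.

```bash
cat > h.py <<'E'
from rig import *
import numpy as np, cv2
def unproj(n,px,z):
    P=camera_params(n);K=np.array(P["camera_matrix"]);T=np.array(P["camera_from_world"])
    R=T[:3,:3];c=-R.T@T[:3,3]
    d=R.T@np.linalg.inv(K)@np.array([px[0],px[1],1.]);t=(z-c[2])/d[2];return c+t*d
def cloud(n,d):
    P=camera_params(n);K=np.array(P["camera_matrix"]);T=np.array(P["camera_from_world"])
    h,w=d.shape;u,v=np.meshgrid(np.arange(w),np.arange(h))
    p=np.stack([(u-K[0,2])/K[0,0]*d,(v-K[1,2])/K[1,1]*d,d],-1)-T[:3,3]
    return p@T[:3,:3]
E
python3 - <<'E'
from h import *
im,d=capture("top")
bgr=im[:,:,::-1].copy()
big=cv2.resize(bgr[90:250,130:330],None,fx=4,fy=3.7,interpolation=cv2.INTER_CUBIC);cv2.imwrite("pics/crop.png",big)
g=cv2.cvtColor(bgr,cv2.COLOR_BGR2GRAY)
print(camera_params("top")["camera_matrix"][0],g[260,200],g[215,170],g[215,187])
m=(g<145).astype(np.uint8);m2=np.zeros_like(m);m2[180:255,130:310]=m[180:255,130:310]
n,l,st,ce=cv2.connectedComponentsWithStats(m2);k=1+np.argmax(st[1:,4]);print(st[k],ce[k])
r=cv2.minAreaRect(np.argwhere(l==k)[:,::-1].astype(np.float32));b=cv2.boxPoints(r);print(r)
for q in b: print(unproj("top",q,6).round(1))
print("center",unproj("top",r[0],8).round(1))
C=cloud("top",d)
for n_,x,y in(("stop",652,189),("jar",652,129),("beak",659,65),("vial",662,2)):
    s=(np.abs(C[...,0]-x)<28)&(np.abs(C[...,1]-y)<28)&(C[...,2]>15)&(C[...,2]<75)
    p=C[s]; 
    if len(p): print(n_,len(p),p.min(0).round(),p.max(0).round(),np.median(p,0).round(1))
E
```

```text
[474.15699494   0.         257.36536919] 153 134 70
[ 147  197  143   40 5510] [218.47186933 216.12177858]
((218.0, 216.5), (39.0, 142.0), 90.0)
[532.6 275.    6. ]
[535.4   6.9   6. ]
[462.3   6.6   6. ]
[459.4 272.7   6. ]
center [497.3 140.1   8. ]
stop 175 [635. 172.  16.] [660. 197.  39.] [646.3 183.3  34.1]
jar 487 [631. 106.  15.] [672. 149.  60.] [648.8 126.5  54.4]
beak 395 [633.  40.  15.] [680.  92.  70.] [666.3  63.5  55.3]
vial 272 [648. -14.  15.] [677.  15.  66.] [659.8   2.2  61.7]
```

View pics/crop.png

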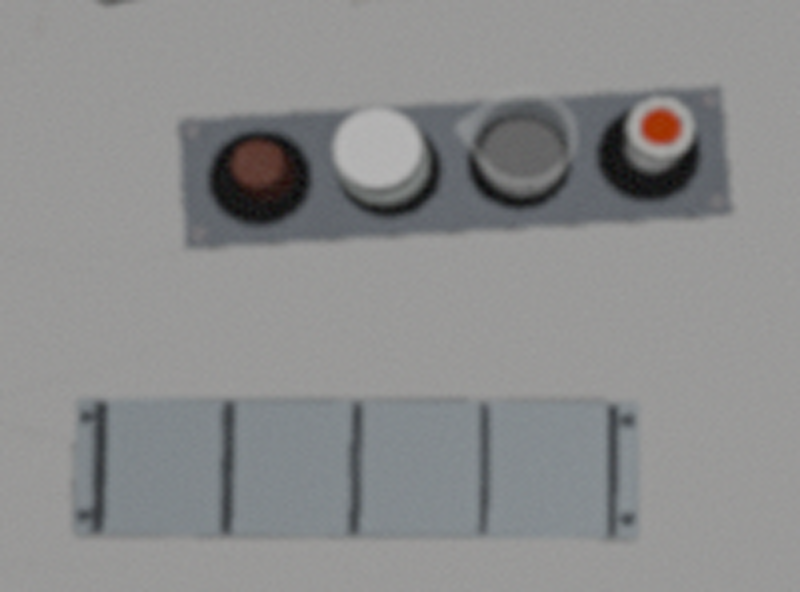

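```bash
python3 -m inch '[[-28,-13,0,0,0,0],[-28,-13,0,0,0,0],[-28,-13,0,0,0,0],[-28,-13,0,0,0,0],[-28,-13,0,0,0,0],[-28,-13,0,0,0,0],[-28,-13,0,0,0,0],[-28,-13,0,0,0,0],[-28,-13,0,0,0,0],[-28,-13,0,0,0,0]]' 94 20
python3 -m inch '[[-28,-13,0,0,0,0],[-28,-13,0,0,0,0],[-28,-13,0,0,0,0],[-28,-13,0,0,0,0],[-28,-13,0,0,0,0],[-28,-13,0,0,0,0],[-28,-13,0,0,0,0],[-28,-13,0,0,0,0],[-28,-13,0,0,0,0],[-28,-13,0,0,0,0]]'
python3 -m inch '[[0,0,0,0,0,0.12],[0,0,0,0,0,0.12],[0,0,0,0,0,0.12],[0,0,0,0,0,0.12],[0,0,0,0,0,0.12],[0,0,0,0,0,0.12],[0,0,0,0,0,0.12],[0,0,0,0,0,0.12],[0,0,0,0,0,0.12],[0,0,0,0,0,0.11]]'
cat >> h.py <<'E'
from scipy.spatial.transform import Rotation as Rn
def off(target,yaw=None):
    s=state();R=Rn.from_rotvec(s["tool_rot"]).as_matrix();p=np.array(s["tool_pos"])
    print("t",round(s["time_s"],2),"pos",p.round(1),"toolx",R[:,0].round(3),"tooly",R[:,1].round(3),"toolz",R[:,2].round(3),"w",round(s["width"],1),"f",np.round(s["ft_force"],1))
    print("shift in tool axes to",target,(R.T@(np.array(target)-p)).round(1),"yang",round(float(np.arctan2(R[1,1],R[0,1])),3))
E
python3 - <<'E'
from h import *
im,d=capture("wrist");cv2.imwrite("pics/w1.png",im[:,:,::-1])
off((649,188,175))
for t in ("stopper_mid","jar_mid","pad_stopper"): print(t,[(np.round(r["at"],1),round(r["p"],2)) for r in landmark_of("wrist",t)][:3])
C=cloud("wrist",d)
s=(C[...,2]>28)&(C[...,2]<42)&(np.abs(C[...,0]-650)<30)&(np.abs(C[...,1]-188)<30)
p=C[s];print(len(p),p.min(0),p.max(0)) if len(p) else 0
E
```

```text
time_s: 1.98
tool_pos: [431.1, 403.6, 175.6]
tool_rot: [0.503, 3.101, 0.0]
ft_force: [0.4, -0.4, -0.4]
width: 94.1
time_s: 2.82
tool_pos: [655.6, 191.7, 175.5]
tool_rot: [0.503, 3.101, 0.0]
ft_force: [0.4, 0.8, 0.5]
width: 94.3
time_s: 3.65
tool_pos: [654.6, 192.9, 175.4]
tool_rot: [-2.161, -2.28, 0.0]
ft_force: [0.1, -0.0, -0.5]
width: 93.8
t 3.7 pos [654.6 192.9 175.4] toolx [-0.05   0.999  0.   ] tooly [ 0.999  0.05  -0.   ] toolz [-0.  0. -1.] w 94.0 f [ 0.8 -0.1  0.2]
shift in tool axes to (649, 188, 175) [-4.6 -5.9  0.4] yang 0.05
stopper_mid [(array([648.8, 184.4,  24.3]), 0.71)]
jar_mid [(array([654.8, 126.8,  28.2]), 0.96)]
pad_stopper [(array([6.490e+02, 1.882e+02, 5.000e-01]), 0.9)]
391 [637.27434402 174.39448878  28.11120568] [660.26316943 197.78106782  36.55070823]
```

View pics/w1.png

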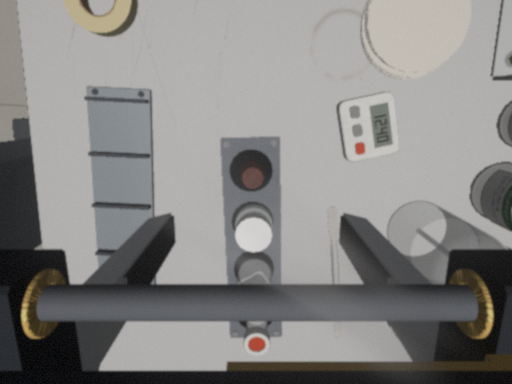

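The wrist picture shows the stopper (252,178), jar (254,232), beaker (255,270) and vial (257,343) along the strip, and the rack on the left at (122,170). The stopper is at about (649,186).

```bash
python3 -m inch '[[-3,-3,20,0,0,0],[-3,-3,20,0,0,0],[0,0,20,0,0,0],[0,0,20,0,0,0],[0,0,20,0,0,0],[0,0,20,0,0,0],[0,0,20,0,0,0],[0,0,16,0,0,0],[0,0,8,0,0,0],[0,0,2,0,0,0]]'
python3 -m inch '[[0,0,0,0,0,0],[0,0,0,0,0,0],[0,0,0,0,0,0],[0,0,0,0,0,0],[0,0,0,0,0,0],[0,0,0,0,0,0],[0,0,0,0,0,0],[0,0,0,0,0,0],[0,0,0,0,0,0],[0,0,0,0,0,0]]' 0 20
python3 - <<'E'
from h import *
off((648.8,186.5,9))
E
```

```text
time_s: 4.68
tool_pos: [647.6, 186.3, 7.4]
tool_rot: [-2.152, -2.286, 0.004]
ft_force: [0.2, -0.3, 0.3]
width: 93.8
time_s: 5.52
tool_pos: [648.9, 186.5, 9.4]
tool_rot: [-2.155, -2.286, 0.0]
ft_force: [0.4, 0.4, 0.6]
width: 30.8
t 5.52 pos [648.9 186.5   9.4] toolx [-0.059  0.998 -0.   ] tooly [ 0.998  0.059 -0.   ] toolz [-0. -0. -1.] w 30.8 f [0.4 0.4 0.6]
shift in tool axes to (648.8, 186.5, 9) [-0.  -0.1  0.4] yang 0.059
```

```bash
python3 -m inch '[[0,0,0,0,0,0],[0,0,0,0,0,0],[0,0,0,0,0,0],[0,0,-5,0,0,0],[0,0,-15,0,0,0],[0,0,-15,0,0,0],[0,0,-15,0,0,0],[0,0,-15,0,0,0],[0,0,-15,0,0,0],[0,0,-5,0,0,0]]'
python3 -m inch '[[-10,-10,0,0,0,0],[-15,-18,0,0,0,0],[-15,-18,0,0,0,0],[-15,-18,0,0,0,0],[-15,-18,0,0,0,0],[-15,-18,0,0,0,0],[-15,-18,0,0,0,0],[-15,-18,0,0,0,0],[-8,-12,0,0,0,0],[-2,-3,0,0,0,0]]'
python3 - <<'E'
from h import *
off((498,51,8))
im,d=capture("wrist");cv2.imwrite("pics/w2.png",im[:,:,::-1])
for t in ("rack","stopper_mid"): print(t,[(np.round(r["at"],1),round(r["p"],2)) for r in landmark_of("wrist",t)][:3])
E
```

```text
time_s: 6.35
tool_pos: [651.1, 186.9, 99.0]
tool_rot: [2.152, 2.283, 0.007]
ft_force: [0.9, -0.1, 1.2]
width: 0.4
time_s: 7.18
tool_pos: [504.1, 51.9, 94.5]
tool_rot: [-2.156, -2.284, 0.001]
ft_force: [-0.2, 0.8, -0.1]
width: 0.4
t 7.18 pos [504.1  51.9  94.5] toolx [-0.057  0.998 -0.   ] tooly [ 0.998  0.057 -0.001] toolz [-0.001 -0.    -1.   ] w 0.4 f [-0.2  0.8 -0.1]
shift in tool axes to (498, 51, 8) [-0.6 -6.  86.5] yang 0.058
rack [(array([493.4, 140.4,   1.3]), 0.68)]
stopper_mid [(array([649. , 189.1,  22.4]), 0.7), (array([646.2, 188.1,   3.2]), 0.33)]
```

View pics/w2.png

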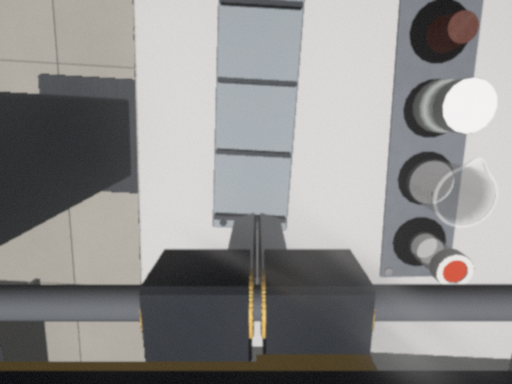

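The fingers closed on nothing (width 0.4) and the stopper is still on its pad at (455,30). I'll check the rack and where the stopper stands now, then retry.

Run:
```python
from h import *
s=state()
im,d=capture("wrist")
for q in ((261,4),(257,81),(254,151),(250,219)): print("rib",unproj("wrist",q,16).round(1))
for q in ((215,140),(293,140),(219,20),(300,20)): print("edge",unproj("wrist",q,6).round(1))
C=cloud("wrist",d)
c=(C[...,2]>28)&(C[...,2]<42)&(np.abs(C[...,0]-650)<30)&(np.abs(C[...,1]-188)<25)
p=C[c];print(len(p),p.min(0).round(1),p.max(0).round(1),np.median(p,0).round(1))
hi=p[p[:,2]>np.percentile(p[:,2],50)];print(hi.min(0),hi.max(0))
cv2.imwrite("pics/w3.png",cv2.resize(im[0:100,390:500,::-1],None,fx=5,fy=5))
off((649,188,95))
```

```text
rib [500.5 198.7  16. ]
rib [500.9 141.   16. ]
rib [501.8  83.1  16. ]
rib [501.8  21.2  16. ]
edge [466.7  89.5   6. ]
edge [535.7  93.7   6. ]
edge [466.9 187.4   6. ]
edge [533.1 191.4   6. ]
974 [636.6 173.3  28. ] [660.9 197.   36.4] [647.5 185.2  33.8]
[637.53711127 174.31157618  33.84103015] [659.94846505 196.56467411  36.44447987]
t 7.38 pos [506.3  53.1  94.9] toolx [-0.059  0.998  0.   ] tooly [0.998 0.059 0.001] toolz [ 0.001  0.    -1.   ] w 0.4 f [-0.7  0.4 -0.6]
shift in tool axes to (649, 188, 95) [126.2 150.4  -0. ] yang 0.059
```

View pics/w3.png

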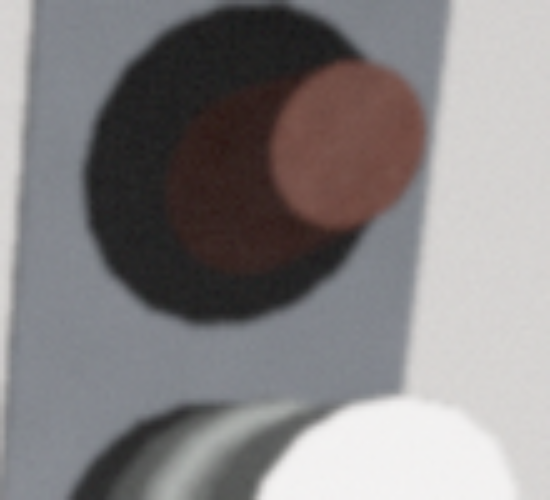

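```bash
python3 -m inch '[[6,8,0,0,0,0],[15,18,0,0,0,0],[15,18,0,0,0,0],[15,18,0,0,0,0],[15,18,0,0,0,0],[15,18,0,0,0,0],[15,18,0,0,0,0],[15,18,0,0,0,0],[10,12,0,0,0,0],[3.4,5.4,0,0,0,0]]' 60 40
python3 -m inch '[[0,0,5,0,0,0],[0,0,15,0,0,0],[0,0,15,0,0,0],[0,0,15,0,0,0],[0,0,15,0,0,0],[0,0,12,0,0,0],[0,0,6,0,0,0],[0,0,2,0,0,0],[0,0,0,0,0,0],[0,0,0,0,0,0]]'
python3 - <<'E'
from h import *
off((648.8,186,8.5))
E
```

```text
time_s: 8.22
tool_pos: [651.1, 188.7, 93.9]
tool_rot: [2.152, 2.288, 0.001]
ft_force: [-0.1, 0.4, 0.1]
width: 59.5
time_s: 9.05
tool_pos: [650.1, 186.0, 10.2]
tool_rot: [2.154, 2.285, 0.002]
ft_force: [-0.5, 0.1, 0.5]
width: 59.8
t 9.05 pos [650.1 186.   10.2] toolx [-0.059  0.998  0.   ] tooly [0.998 0.059 0.001] toolz [ 0.001  0.    -1.   ] w 59.8 f [-0.5  0.1  0.5]
shift in tool axes to (648.8, 186, 8.5) [ 0.1 -1.3  1.7] yang 0.059
```

```bash
python3 -m inch '[[0,0,1.5,0,0,0],[0,0,0,0,0,0],[0,0,0,0,0,0],[0,0,0,0,0,0],[0,0,0,0,0,0],[0,0,0,0,0,0],[0,0,0,0,0,0],[0,0,0,0,0,0],[0,0,0,0,0,0],[0,0,0,0,0,0]]' 0 40
python3 - <<'E'
from h import *
off((648.8,186,8.5))
im,d=capture("wrist");cv2.imwrite("pics/w4.png",im[:,:,::-1])
E
```

```text
time_s: 9.88
tool_pos: [649.4, 185.9, 7.9]
tool_rot: [-2.155, -2.286, 0.0]
ft_force: [-0.1, 0.4, 0.2]
width: 0.5
t 9.88 pos [649.4 185.9   7.9] toolx [-0.059  0.998 -0.   ] tooly [ 0.998  0.059 -0.   ] toolz [-0. -0. -1.] w 0.5 f [-0.1  0.4  0.2]
shift in tool axes to (648.8, 186, 8.5) [ 0.1 -0.6 -0.6] yang 0.059
```

View pics/w4.png

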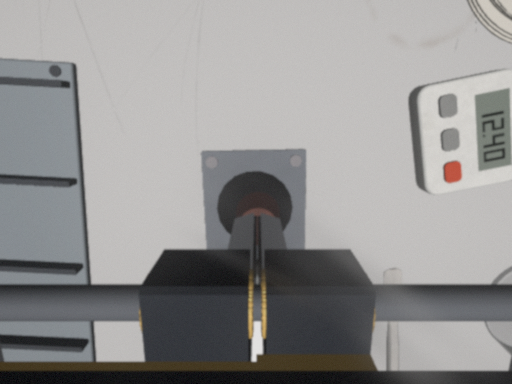

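Run:
```python
from h import *
im,d=capture("wrist")
cv2.imwrite("pics/w5.png",cv2.resize(im[150:300,190:330,::-1],None,fx=4,fy=4,interpolation=cv2.INTER_CUBIC))
C=cloud("wrist",d)
for v in range(170,250,5): print(v,C[v,257].round(0),im[v,257])
P=camera_params("wrist");T=np.array(P["camera_from_world"]);print("cam",(-T[:3,:3].T@T[:3,3]).round(1),T[2,:3].round(3))
K=np.array(P["camera_matrix"])
for w in ((649.4,185.9,8),(649,186,35),(649,188,4)):
    q=K@(T[:3,:3]@np.array(w)+T[:3,3]);print(w,(q[:2]/q[2]).round(0))
im,d=capture("scene");cv2.imwrite("pics/s5.png",cv2.resize(im[150:240,210:350,::-1],None,fx=5,fy=5,interpolation=cv2.INTER_CUBIC))
```

```text
170 [648. 213.   2.] [107 109 114]
175 [648. 211.   6.] [52 51 52]
180 [648. 207.   6.] [50 52 53]
185 [648. 204.   7.] [48 48 49]
190 [648. 201.   6.] [46 45 46]
195 [649. 199.  13.] [62 51 51]
200 [649. 198.  21.] [58 48 48]
205 [649. 197.  29.] [55 44 43]
210 [649. 196.  35.] [100  72  69]
215 [649. 193.  34.] [88 68 65]
220 [649. 193.  43.] [65 56 54]
225 [649. 193.  51.] [62 54 54]
230 [649. 194.  60.] [60 49 50]
235 [649. 193.  66.] [62 53 50]
240 [649. 194.  74.] [58 46 45]
245 [649. 192.  75.] [60 57 56]
cam [645.5 253.2 216.6] [ 0.012 -0.234 -0.972]
(649.4, 185.9, 8) [257. 213.]
(649, 186, 35) [256. 227.]
(649, 188, 4) [257. 208.]
```

View pics/w5.png

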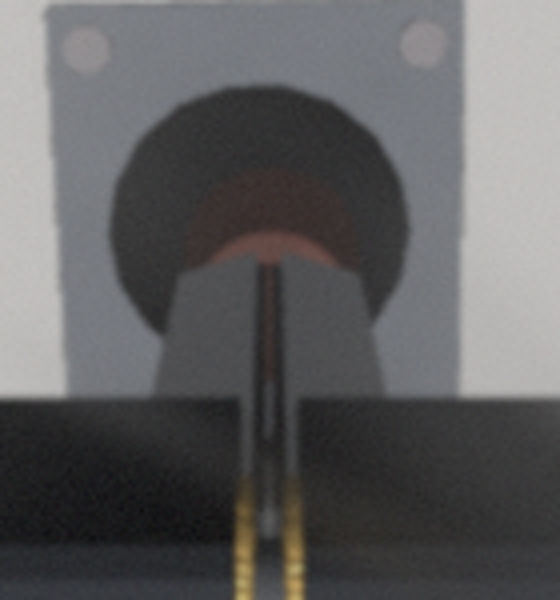

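View pics/s5.png

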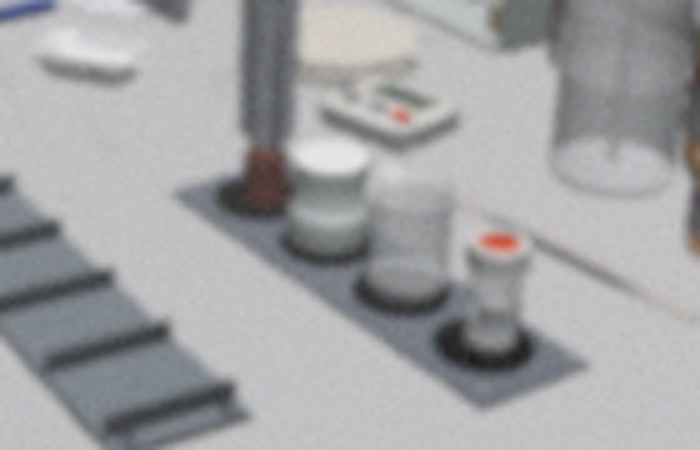

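The gripper seems to have closed above the stopper rather than round it. I'll lift and measure where the fingertips really are.

```bash
python3 -m inch '[[0,0,-5,0,0,0],[0,0,-10,0,0,0],[0,0,-15,0,0,0],[0,0,-15,0,0,0],[0,0,-15,0,0,0],[0,0,-10,0,0,0],[0,0,-5,0,0,0],[0,0,0,0,0,0],[0,0,0,0,0,0],[0,0,0,0,0,0]]' 30
python3 - <<'E'
from h import *
off((648.8,186,8.5))
im,d=capture("wrist")
cv2.imwrite("pics/w6.png",cv2.resize(im[150:300,160:350,::-1],None,fx=4,fy=4,interpolation=cv2.INTER_CUBIC))
C=cloud("wrist",d)
for u in (232,238,278,284): 
  print(u,[(v,*C[v,u].round(0)) for v in range(200,236,4)])
P=camera_params("wrist");T=np.array(P["camera_from_world"]);K=np.array(P["camera_matrix"]);print(K)
p=state()["tool_pos"]
for w in (p,p+[0,8,0],p+[0,8,19],p+[0,8,27]):
    q=K@(T[:3,:3]@np.array(w)+T[:3,3]);print(w.round(0),(q[:2]/q[2]).round(0))
E
```

```text
time_s: 10.87
tool_pos: [648.6, 185.9, 82.0]
tool_rot: [-2.154, -2.285, 0.002]
ft_force: [0.3, 0.1, -0.4]
width: 30.2
t 10.87 pos [648.6 185.9  82. ] toolx [-0.059  0.998 -0.   ] tooly [ 0.998  0.059 -0.002] toolz [-0.002 -0.    -1.   ] w 30.2 f [ 0.3  0.1 -0.4]
shift in tool axes to (648.8, 186, 8.5) [ 0.1  0.3 73.5] yang 0.059
232 [(200, np.float64(627.0), np.float64(171.0), np.float64(3.0)), (204, np.float64(627.0), np.float64(168.0), np.float64(5.0)), (208, np.float64(627.0), np.float64(163.0), np.float64(4.0)), (212, np.float64(627.0), np.float64(160.0), np.float64(3.0)), (216, np.float64(627.0), np.float64(156.0), np.float64(2.0)), (220, np.float64(628.0), np.float64(152.0), np.float64(4.0)), (224, np.float64(628.0), np.float64(148.0), np.float64(4.0)), (228, np.float64(628.0), np.float64(145.0), np.float64(5.0)), (232, np.float64(628.0), np.float64(140.0), np.float64(3.0))]
238 [(200, np.float64(632.0), np.float64(172.0), np.float64(6.0)), (204, np.float64(632.0), np.float64(168.0), np.float64(5.0)), (208, np.float64(632.0), np.float64(163.0), np.float64(2.0)), (212, np.float6
[... 1035 characters left out ...]
loat64(4.0)), (208, np.float64(674.0), np.float64(166.0), np.float64(3.0)), (212, np.float64(674.0), np.float64(162.0), np.float64(2.0)), (216, np.float64(663.0), np.float64(194.0), np.float64(112.0)), (220, np.float64(663.0), np.float64(194.0), np.float64(118.0)), (224, np.float64(663.0), np.float64(192.0), np.float64(119.0)), (228, np.float64(663.0), np.float64(190.0), np.float64(119.0)), (232, np.float64(663.0), np.float64(188.0), np.float64(120.0))]
[[333.56528567   0.         256.84912801]
 [  0.         333.56528567 187.05015798]
 [  0.           0.           1.        ]]
[649. 186.  82.] [257. 212.]
[649. 194.  82.] [258. 201.]
[649. 194. 101.] [258. 209.]
[649. 194. 109.] [258. 214.]
```

View pics/w6.png

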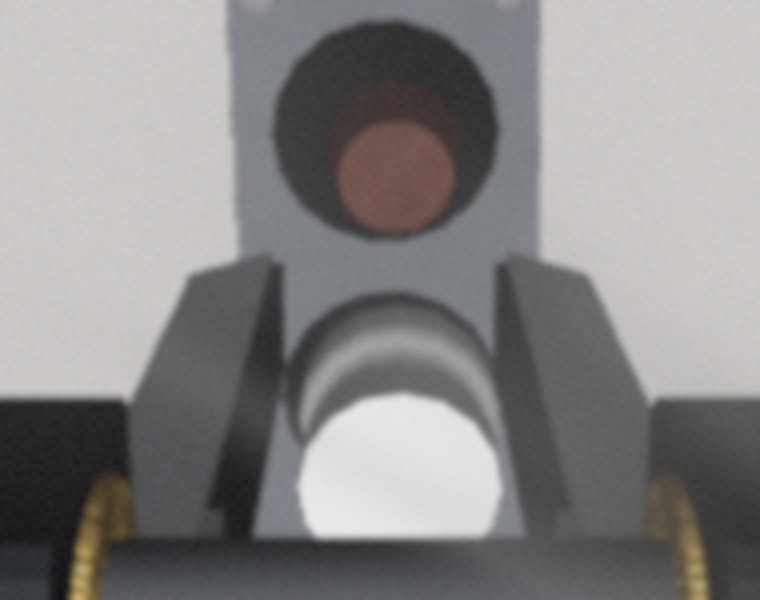

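The depth image puts the front edge of the fingertips 27–28 mm above the reported TCP. Laterally they agree. That also explains both empty grasps, so I'll go about 27 mm lower and check as I go.

```bash
python3 -m inch '[[0,0,5,0,0,0],[0,0,15,0,0,0],[0,0,15,0,0,0],[0,0,15,0,0,0],[0,0,15,0,0,0],[0,0,12,0,0,0],[0,0,8,0,0,0],[0,0,4,0,0,0],[0,0,2,0,0,0],[0,0,0,0,0,0]]' 60 30
python3 - <<'E'
from h import *
off((648.8,186,-15))
im,d=capture("wrist")
cv2.imwrite("pics/w7.png",im[:,:,::-1])
C=cloud("wrist",d)
for u in (200,206,304,312): 
  print(u,[(v,*C[v,u].round(0).astype(int).tolist()) for v in range(208,232,4)])
E
```

```text
time_s: 11.75
tool_pos: [649.5, 186.0, -8.2]
tool_rot: [2.155, 2.286, 0.0]
ft_force: [1.0, -0.2, 0.1]
width: 59.9
t 11.75 pos [649.5 186.   -8.2] toolx [-0.059  0.998  0.   ] tooly [0.998 0.059 0.   ] toolz [ 0.  0. -1.] w 59.9 f [ 1.  -0.2  0.1]
shift in tool axes to (648.8, 186, -15) [ 0.1 -0.7  6.8] yang 0.059
200 [(208, 614, 190, 4), (212, 615, 188, 5), (216, 618, 192, 24), (220, 618, 192, 29), (224, 619, 191, 35), (228, 619, 189, 35)]
206 [(208, 618, 191, 3), (212, 618, 188, 5), (216, 618, 186, 4), (220, 618, 182, 3), (224, 618, 180, 4), (228, 618, 178, 5)]
304 [(208, 678, 195, 5), (212, 679, 192, 4), (216, 679, 189, 4), (220, 679, 187, 4), (224, 679, 184, 5), (228, 680, 181, 3)]
312 [(208, 684, 194, 0), (212, 684, 191, 1), (216, 680, 196, 23), (220, 679, 196, 30), (224, 679, 194, 31), (228, 679, 192, 32)]
```

View pics/w7.png

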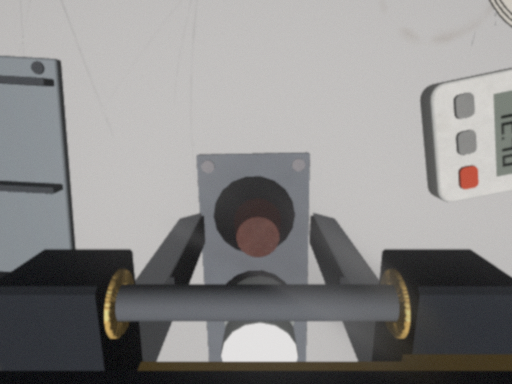

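```bash
python3 -m inch '[[0,0,4,0,0,0],[0,0,3,0,0,0],[0,0,0,0,0,0],[0,0,0,0,0,0],[0,0,0,0,0,0],[0,0,0,0,0,0],[0,0,0,0,0,0],[0,0,0,0,0,0],[0,0,0,0,0,0],[0,0,0,0,0,0]]' 0 25
python3 - <<'E'
from h import *
off((648.8,186,-15))
E
```

```text
time_s: 12.63
tool_pos: [649.5, 186.0, -14.9]
tool_rot: [2.155, 2.286, 0.0]
ft_force: [-0.6, -0.1, -0.0]
width: 24.8
t 12.63 pos [649.5 186.  -14.9] toolx [-0.059  0.998  0.   ] tooly [0.998 0.059 0.   ] toolz [ 0.  0. -1.] w 24.8 f [-0.6 -0.1 -0. ]
shift in tool axes to (648.8, 186, -15) [ 0.1 -0.7  0.1] yang 0.059
```

```bash
python3 -m inch '[[0,0,0,0,0,0],[0,0,-3,0,0,0],[0,0,-8,0,0,0],[0,0,-15,0,0,0],[0,0,-15,0,0,0],[0,0,-15,0,0,0],[0,0,-15,0,0,0],[0,0,-9,0,0,0],[0,0,0,0,0,0],[0,0,0,0,0,0]]'
python3 -m inch '[[-8,-10,0,0,0,0],[-15,-18,0,0,0,0],[-15,-18,0,0,0,0],[-15,-18,0,0,0,0],[-15,-18,0,0,0,0],[-15,-18,0,0,0,0],[-15,-18,0,0,0,0],[-15,-18,0,0,0,0],[-10,-15,0,0,0,0],[-3,-6,0,0,0,-0.05]]'
python3 - <<'E'
from h import *
im,d=capture("wrist")
cv2.imwrite("pics/w8.png",im[:,:,::-1])
off((499.5,51,-15))
E
```

```text
time_s: 13.47
tool_pos: [649.9, 186.0, 66.0]
tool_rot: [2.154, 2.285, 0.002]
ft_force: [-0.8, 0.4, -0.2]
width: 25.5
time_s: 14.3
tool_pos: [497.3, 50.0, 63.4]
tool_rot: [-2.096, -2.337, 0.004]
ft_force: [0.2, -0.1, -0.2]
width: 25.1
t 14.35 pos [497.1  50.   63.4] toolx [-0.111  0.994  0.001] tooly [ 0.994  0.111 -0.004] toolz [-0.004  0.    -1.   ] w 25.0 f [ 0.3 -0.2 -1.4]
shift in tool axes to (499.5, 51, -15) [ 0.6  2.8 78.4] yang 0.111
```

View pics/w8.png

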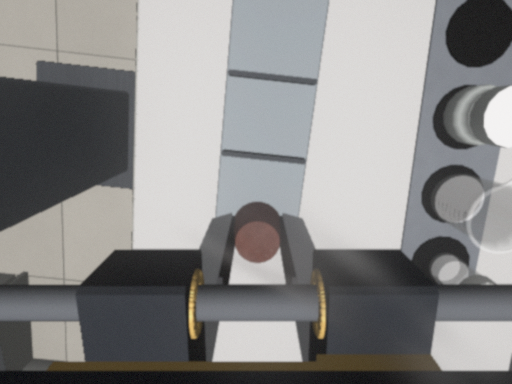

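```bash
python3 -m inch '[[0,1.5,10,0,0,0.05],[0,1,15,0,0,0.05],[0,0,15,0,0,0],[0,0,15,0,0,0],[0,0,12,0,0,0],[0,0,6,0,0,0],[0,0,3,0,0,0],[0,0,1,0,0,0],[0,0,0,0,0,0],[0,0,0,0,0,0]]'
python3 - <<'E'
from h import *
off((499.5,51,-15.5))
E
```

```text
time_s: 15.18
tool_pos: [503.3, 51.1, -11.3]
tool_rot: [2.211, 2.231, 0.001]
ft_force: [-0.2, 0.3, -0.3]
width: 25.4
t 15.18 pos [503.3  51.1 -11.3] toolx [-0.009  1.    -0.   ] tooly [1.    0.009 0.001] toolz [ 0.001 -0.    -1.   ] w 25.4 f [-0.2  0.3 -0.3]
shift in tool axes to (499.5, 51, -15.5) [-0.1 -3.8  4.1] yang 0.009
```

```bash
python3 -m inch '[[0,-3,1,0,0,0],[0,0,1,0,0,0],[0,0,1,0,0,0],[0,0,1,0,0,0],[0,0,0,0,0,0],[0,0,0,0,0,0],[0,0,0,0,0,0],[0,0,0,0,0,0],[0,0,0,0,0,0],[0,0,0,0,0,0]]'
python3 - <<'E'
from h import *
off((499.5,51,-15.5))
E
```

```text
time_s: 16.02
tool_pos: [499.7, 51.1, -16.0]
tool_rot: [2.211, 2.231, 0.0]
ft_force: [-0.5, -0.9, 1.5]
width: 25.0
t 16.02 pos [499.7  51.1 -16. ] toolx [-0.009  1.    -0.   ] tooly [1.    0.009 0.   ] toolz [ 0. -0. -1.] w 25.0 f [-0.5 -0.9  1.5]
shift in tool axes to (499.5, 51, -15.5) [-0.1 -0.2 -0.5] yang 0.009
```

```bash
python3 -m inch '[[0,0,0,0,0,0],[0,0,0,0,0,0],[0,0,0,0,0,0],[0,0,0,0,0,0],[0,0,-5,0,0,0],[0,0,-14,0,0,0],[0,0,-16,0,0,0],[0,0,-16,0,0,0],[0,0,-16,0,0,0],[0,0,-9,0,0,0]]' 70
python3 -m inch '[[5,10,0,0,0,0],[9,18,0,0,0,0],[9,18,0,0,0,0],[9,18,0,0,0,0],[9,18,0,0,0,0],[9,18,0,0,0,0],[9,18,0,0,0,0],[9,18,0,0,0,0],[5,12,0,0,0,0],[2,5,0,0,0,-0.045]]'
python3 - <<'E'
from h import *
im,d=capture("wrist")
cv2.imwrite("pics/w9.png",im[:,:,::-1])
off((652,127.5,-12))
for t in ("jar_mid","pad_jar"): print(t,[(np.round(r["at"],1),round(r["p"],2)) for r in landmark_of("wrist",t)][:3])
C=cloud("wrist",d)
for z0,z1,x,y,n in ((45,58,652,127.5,"jar"),(26,40,500,51,"stop")):
    c=(C[...,2]>z0)&(C[...,2]<z1)&(np.abs(C[...,0]-x)<35)&(np.abs(C[...,1]-y)<26)
    p=C[c]
    if len(p): print(n,len(p),p.min(0).round(1),p.max(0).round(1))
E
```

```text
time_s: 16.85
tool_pos: [500.7, 51.0, 62.2]
tool_rot: [2.21, 2.23, 0.003]
ft_force: [0.3, -0.2, -0.1]
width: 69.9
time_s: 17.68
tool_pos: [653.2, 128.2, 59.8]
tool_rot: [2.159, 2.282, 0.001]
ft_force: [0.8, -0.2, 0.3]
width: 70.2
t 17.73 pos [653.3 128.2  59.8] toolx [-0.058  0.998  0.   ] tooly [0.998 0.058 0.001] toolz [ 0.001  0.    -1.   ] w 69.9 f [-1.3  0.1  0.3]
shift in tool axes to (652, 127.5, -12) [-0.6 -1.4 71.8] yang 0.058
jar_mid [(array([655.3, 125.2,  32.5]), 0.72)]
pad_jar []
jar 2689 [632.6 108.5  45. ] [672. 148.  56.]
```

View pics/w9.png

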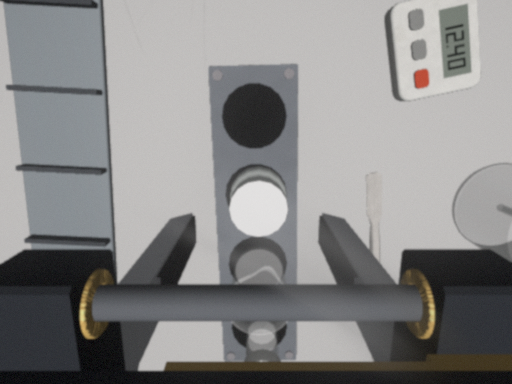

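The jar top is at (258,207) between the open jaws, centre (652,128). The stopper is out of this view.

```bash
python3 -m inch '[[0,-0.5,8,0,0,0],[0,0,15,0,0,0],[0,0,15,0,0,0],[0,0,13,0,0,0],[0,0,10,0,0,0],[0,0,6,0,0,0],[0,0,3,0,0,0],[0,0,1,0,0,0],[0,0,0,0,0,0],[0,0,0,0,0,0]]' 70 25
python3 -m inch '[[0,0,0,0,0,0],[0,0,0,0,0,0],[0,0,0,0,0,0],[0,0,0,0,0,0],[0,0,0,0,0,0],[0,0,0,0,0,0],[0,0,0,0,0,0],[0,0,0,0,0,0],[0,0,0,0,0,0],[0,0,0,0,0,0]]' 0
python3 - <<'E'
from h import *
off((652,127.5,-12))
E
```

```text
time_s: 18.67
tool_pos: [652.1, 127.5, -10.3]
tool_rot: [2.16, 2.28, 0.002]
ft_force: [0.9, 0.3, 0.4]
width: 69.9
time_s: 19.5
tool_pos: [651.8, 127.5, -10.7]
tool_rot: [2.16, 2.28, 0.001]
ft_force: [0.3, -0.9, 1.7]
width: 42.6
t 19.5 pos [651.8 127.5 -10.7] toolx [-0.054  0.999 -0.   ] tooly [0.999 0.054 0.001] toolz [ 0.001  0.    -1.   ] w 42.6 f [ 0.3 -0.9  1.7]
shift in tool axes to (652, 127.5, -12) [-0.   0.2  1.3] yang 0.054
```

```bash
python3 -m inch '[[0,0,-4,0,0,0],[0,0,-10,0,0,0],[0,0,-15,0,0,0],[0,0,-15,0,0,0],[0,0,-15,0,0,0],[0,0,-12,0,0,0],[0,0,-9,0,0,0],[0,-8,0,0,0,0],[-1,-14,0,0,0,0],[-1,-16,0,0,0,0]]'
python3 -m inch '[[-1,-18,0,0,0,0],[-1,-18,0,0,0,0],[-1,-18,0,0,0,0],[-1,-18,0,0,0,0],[-1,-18,0,0,0,0],[-1,-14,0,0,0,0],[-1,-8,0,0,0,0],[0,-3,0,0,0,0.05],[0,0,0,0,0,0],[0,0,0,0,0,0]]'
python3 - <<'E'
from h import *
im,d=capture("wrist")
cv2.imwrite("pics/w10.png",im[:,:,::-1])
off((499.5,111,-11.5))
E
```

```text
time_s: 20.33
tool_pos: [612.6, 123.3, 68.7]
tool_rot: [-2.16, -2.28, 0.001]
ft_force: [0.1, 0.2, -0.3]
width: 42.5
time_s: 21.17
tool_pos: [499.0, 110.2, 68.9]
tool_rot: [-2.216, -2.227, 0.0]
ft_force: [-0.1, 0.8, -0.4]
width: 42.2
t 21.22 pos [499.3 110.2  68.9] toolx [-0.005  1.     0.   ] tooly [1.    0.005 0.   ] toolz [ 0.  0. -1.] w 42.3 f [ 0.1  0.1 -0.7]
shift in tool axes to (499.5, 111, -11.5) [ 0.8  0.2 80.4] yang 0.005
```

View pics/w10.png

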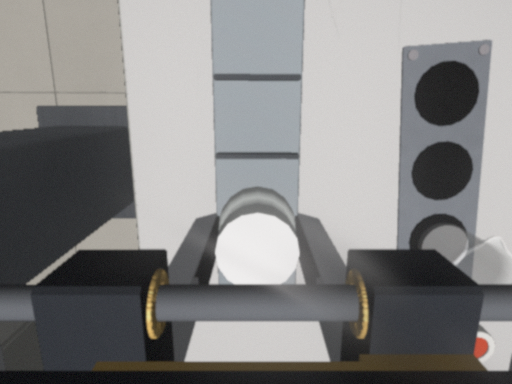

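```bash
python3 -m inch '[[0.5,0,8,0,0,0],[0,0,15,0,0,0],[0,0,15,0,0,0],[0,0,15,0,0,0],[0,0,12,0,0,0],[0,0,8,0,0,0],[0,0,3,0,0,0],[0,0,1,0,0,0],[0,0,0,0,0,0],[0,0,0,0,0,0]]'
python3 -m inch '[[0,0,1,0,0,0],[0,0,1,0,0,0],[0,0,1,0,0,0],[0,0,0.5,0,0,0],[0,0,0,0,0,0],[0,0,0,0,0,0],[0,0,0,0,0,0],[0,0,0,0,0,0],[0,0,0,0,0,0],[0,0,0,0,0,0]]'
```

```text
time_s: 22.05
tool_pos: [499.9, 110.7, -7.3]
tool_rot: [2.216, 2.225, 0.002]
ft_force: [-0.7, 0.7, -0.8]
width: 42.6
time_s: 22.88
tool_pos: [499.1, 110.7, -11.5]
tool_rot: [2.217, 2.226, -0.0]
ft_force: [0.3, -1.4, -1.2]
width: 42.3
```

```bash
python3 -m inch '[[0,0,0,0,0,0],[0,0,0,0,0,0],[0,0,0,0,0,0],[0,0,0,0,0,0],[0,0,-5,0,0,0],[0,0,-14,0,0,0],[0,0,-16,0,0,0],[0,0,-16,0,0,0],[0,0,-16,0,0,0],[0,0,-10,0,0,0]]' 80
python3 -m inch '[[-3,10,0,0,0,0],[-5,18,0,0,0,0],[-6,20,0,0,0,0],[-6,20,0,0,0,0],[-6,20,0,0,0,0],[-6,20,0,0,0,0],[-6,20,0,0,0,0],[-4,16,0,0,0,0],[-3,11,0,0,0,0],[-1,4,0,0,0,-0.05]]'
python3 - <<'E'
from h import *
im,d=capture("wrist")
cv2.imwrite("pics/w11.png",im[:,:,::-1])
off((658,65,-12))
for t in ("beaker_mid","pad_beaker"): print(t,[(np.round(r["at"],1),round(r["p"],2)) for r in landmark_of("wrist",t)][:3])
C=cloud("wrist",d)
c=(C[...,2]>50)&(C[...,2]<70)&(np.abs(C[...,0]-658)<35)&(np.abs(C[...,1]-65)<32)
p=C[c]
if len(p): print(len(p),p.min(0).round(1),p.max(0).round(1))
E
```

```text
time_s: 23.72
tool_pos: [500.1, 110.7, 67.6]
tool_rot: [2.216, 2.225, 0.003]
ft_force: [1.1, -0.5, 0.4]
width: 80.4
time_s: 24.55
tool_pos: [659.9, 64.3, 64.1]
tool_rot: [-2.161, -2.28, 0.001]
ft_force: [-0.4, 0.5, 0.0]
width: 79.8
t 24.6 pos [659.7  64.4  64.1] toolx [-0.057  0.998 -0.   ] tooly [ 0.998  0.057 -0.001] toolz [-0.001 -0.    -1.   ] w 80.0 f [-0.2 -0.7 -0.7]
shift in tool axes to (658, 65, -12) [ 0.7 -1.7 76.1] yang 0.057
beaker_mid [(array([655.6,  62.8,  35.3]), 0.58)]
pad_beaker []
1773 [632.5  39.9  50. ] [680.2  93.1  66.2]
```

View pics/w11.png

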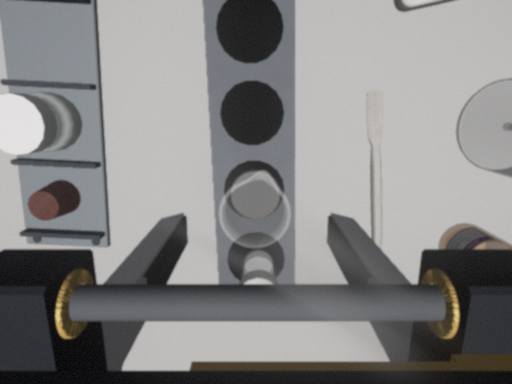

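The beaker rim is at (255,215), centre (656.5,64), with the spout towards +y, clear of the jaws. The jar (15,125) and stopper (53,200) stand upright in the rack's right two places.

```bash
python3 -m inch '[[0,-3,5,0,0,0],[0,0,15,0,0,0],[0,0,15,0,0,0],[0,0,15,0,0,0],[0,0,12,0,0,0],[0,0,8,0,0,0],[0,0,4,0,0,0],[0,0,1,0,0,0],[0,0,0,0,0,0],[0,0,0,0,0,0]]' 80 15
python3 -m inch '[[0,0,0,0,0,0],[0,0,0,0,0,0],[0,0,0,0,0,0],[0,0,0,0,0,0],[0,0,0,0,0,0],[0,0,0,0,0,0],[0,0,0,0,0,0],[0,0,0,0,0,0],[0,0,0,0,0,0],[0,0,0,0,0,0]]' 0
python3 - <<'E'
from h import *
off((656.5,64,-12))
E
```

```text
time_s: 25.53
tool_pos: [656.0, 65.1, -8.8]
tool_rot: [2.16, 2.28, 0.001]
ft_force: [0.4, -0.1, -0.1]
width: 80.3
time_s: 26.37
tool_pos: [655.5, 65.2, -9.4]
tool_rot: [2.16, 2.28, 0.0]
ft_force: [0.6, 0.1, 1.1]
width: 46.1
t 26.37 pos [655.5  65.2  -9.4] toolx [-0.054  0.999 -0.   ] tooly [0.999 0.054 0.   ] toolz [ 0.  0. -1.] w 46.1 f [0.6 0.1 1.1]
shift in tool axes to (656.5, 64, -12) [-1.3  1.   2.6] yang 0.054
```

Run:
```python
from h import *
print(state()["width"])
im,d=capture("wrist")
cv2.imwrite("pics/w12.png",cv2.resize(im[140:384,130:380,::-1],None,fx=3,fy=2.4,interpolation=cv2.INTER_CUBIC))
im,d=capture("scene");cv2.imwrite("pics/s12.png",cv2.resize(im[140:240,200:340,::-1],None,fx=5,fy=5,interpolation=cv2.INTER_CUBIC))
print(state()["width"])
```

```text
46.104454644021565
45.859245813495846
```

View pics/w12.png

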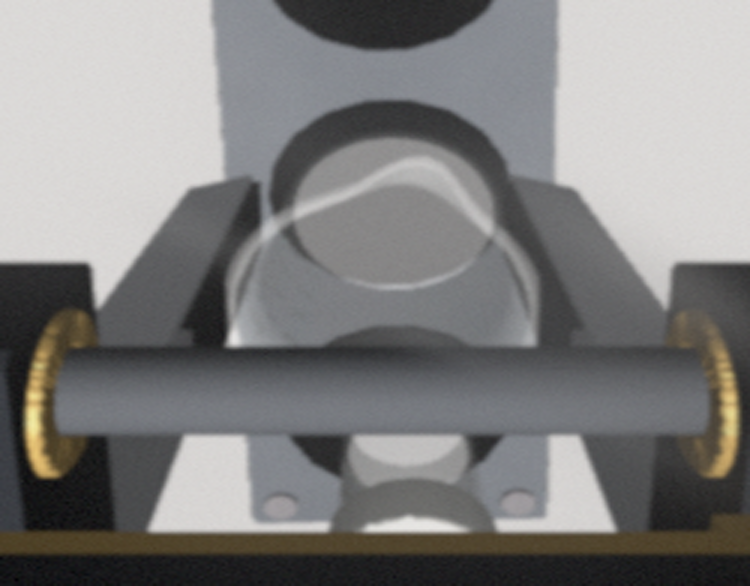

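View pics/s12.png

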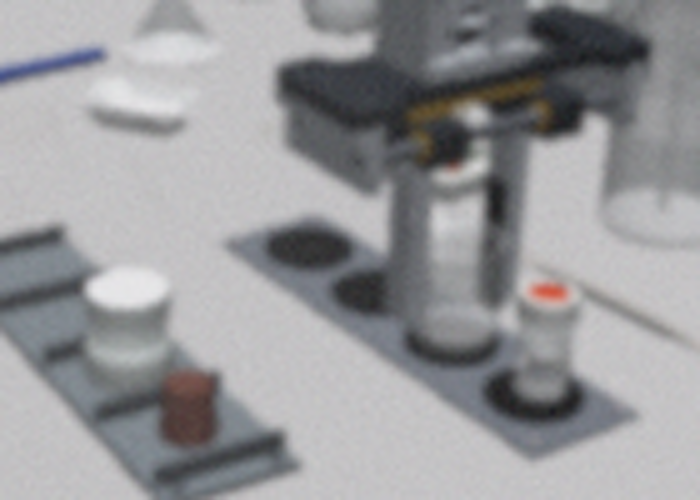

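Run:
```python
from h import *
im,d=capture("wrist");C=cloud("wrist",d)
p=state()["tool_pos"]
for v in range(225,300,6): print(v,[(u,*(C[v,u]-p).round(0).astype(int).tolist()) for u in range(178,214,4)])
```

```text
225 [(178, -50, -9, 8), (182, -47, -8, 9), (186, -45, -8, 9), (190, -35, 7, 48), (194, -33, 7, 48), (198, -30, 7, 49), (202, -29, 7, 47), (206, -27, 7, 48), (210, -25, 6, 44)]
231 [(178, -50, -12, 9), (182, -47, -12, 10), (186, -35, 7, 57), (190, -33, 7, 56), (194, -31, 7, 57), (198, -29, 8, 58), (202, -27, 8, 58), (206, -25, 8, 58), (210, -24, 6, 53)]
237 [(178, -50, -17, 8), (182, -35, 8, 66), (186, -33, 7, 65), (190, -31, 7, 65), (194, -29, 8, 66), (198, -28, 7, 64), (202, -26, 8, 65), (206, -25, 6, 61), (210, -23, 4, 56)]
243 [(178, -35, 7, 72), (182, -33, 7, 72), (186, -32, 7, 71), (190, -30, 8, 72), (194, -28, 7, 71), (198, -26, 8, 71), (202, -25, 7, 70), (206, -23, 6, 68), (210, -21, 8, 72)]
249 [(178, -34, 7, 78), (182, -32, 8, 79), (186, -30, 8, 78), (190, -29, 7, 77), (194, -27, 8, 78), (198, -26, 7, 77), (202, -24, 6, 74), (206, -23, 3, 68), (210, -21, 6, 74)]
255 [(178, -32, 8, 84), (182, -31, 7, 84), (186, -29, 7, 84), (190, -28, 7, 83), (194, -26, 8, 84), (198, -25, 7, 81), (202, -24, 5, 78), (206, -23, 3, 74), (210, -21, 1, 70)]
261 [(178, -31, 7, 89), (182, -30, 7, 89
[... 560 characters left out ...]
(190, -24, 6, 100), (194, -23, 5, 98), (198, -23, 0, 90), (202, -23, -4, 82), (206, -22, -9, 73), (210, -21, -10, 71)]
285 [(178, -20, 26, 139), (182, -19, 27, 139), (186, -18, 26, 139), (190, -17, 27, 139), (194, -16, 27, 140), (198, -15, 28, 141), (202, -14, 27, 139), (206, -13, 27, 139), (210, -12, 27, 140)]
291 [(178, -19, 26, 141), (182, -18, 27, 142), (186, -17, 27, 142), (190, -16, 26, 141), (194, -15, 27, 142), (198, -15, 27, 142), (202, -14, 27, 142), (206, -13, 27, 142), (210, -12, 27, 142)]
297 [(178, -19, 26, 144), (182, -18, 26, 143), (186, -17, 26, 143), (190, -16, 26, 144), (194, -15, 26, 143), (198, -14, 26, 143), (202, -13, 26, 143), (206, -13, 26, 143), (210, -12, 26, 143)]
```

The finger faces are flat over their whole height, so the jaws hold the beaker by its rim. The grip looks firm, so I'll lift gently and check.

```bash
python3 -m inch '[[0,0,0,0,0,0],[0,0,-2,0,0,0],[0,0,-4,0,0,0],[0,0,-7,0,0,0],[0,0,-10,0,0,0],[0,0,-12,0,0,0],[0,0,-14,0,0,0],[0,0,-12,0,0,0],[0,0,-9,0,0,0],[0,0,-5,0,0,0]]' 0 18
python3 -m inch '[[3,-4,-3,0,0,0],[7,-9,-2,0,0,0],[10,-13,0,0,0,0],[12,-16,0,0,0,0],[14,-18,0,0,0,0],[16,-20,0,0,0,0],[16,-20,0,0,0,0],[14,-18,0,0,0,0],[10,-14,0,0,0,0],[7,-9,0,0,0,0]]'
python3 -m inch '[[4,-6,0,0,0,0],[2,-2,0,0,0,0.025],[0,0,0,0,0,0.025],[0,0,0,0,0,0],[0,0,0,0,0,0],[0,0,0,0,0,0],[0,0,0,0,0,0],[0,0,0,0,0,0],[0,0,0,0,0,0],[0,0,0,0,0,0]]'
python3 - <<'E'
from h import *
im,d=capture("wrist")
cv2.imwrite("pics/w13.png",im[:,:,::-1])
im,d=capture("scene");cv2.imwrite("pics/s13.png",cv2.resize(im[120:240,170:330,::-1],None,fx=4,fy=4,interpolation=cv2.INTER_CUBIC))
off((500,172,-10.5))
E
```

```text
time_s: 27.35
tool_pos: [656.5, 65.2, 68.1]
tool_rot: [2.159, 2.279, 0.003]
ft_force: [-0.5, 0.1, -0.4]
width: 45.5
time_s: 28.18
tool_pos: [505.5, 167.6, 69.4]
tool_rot: [-2.158, -2.281, 0.003]
ft_force: [-0.5, 0.3, -0.8]
width: 45.4
time_s: 29.02
tool_pos: [500.4, 171.9, 70.4]
tool_rot: [-2.217, -2.226, 0.0]
ft_force: [0.2, 0.2, -0.5]
width: 45.4
t 29.12 pos [500.3 172.   70.4] toolx [-0.004  1.     0.   ] tooly [1.    0.004 0.   ] toolz [ 0.  0. -1.] w 45.4 f [-0.4 -0.7  0.1]
shift in tool axes to (500, 172, -10.5) [ 0.  -0.3 80.9] yang 0.004
```

View pics/w13.png

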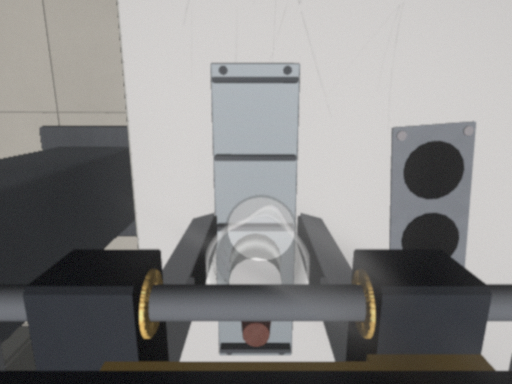

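View pics/s13.png

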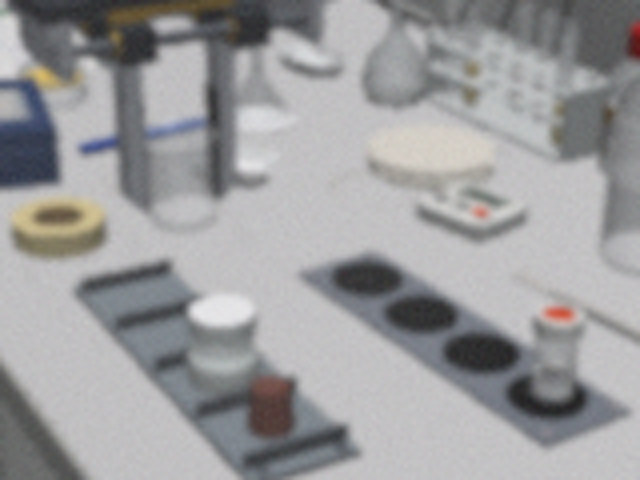

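The beaker hangs upright between the fingers over the second place from the left. Now I lower it.

```bash
python3 -m inch '[[0,0,6,0,0,0],[0,0,12,0,0,0],[0,0,15,0,0,0],[0,0,15,0,0,0],[0,0,12,0,0,0],[0,0,8,0,0,0],[0,0,5,0,0,0],[0,0,3,0,0,0],[0,0,1,0,0,0],[0,0,0,0,0,0]]'
python3 -m inch '[[0,0,1,0,0,0],[0,0,1,0,0,0],[0,0,1,0,0,0],[0,0,1,0,0,0],[0,0,0,0,0,0],[0,0,0,0,0,0],[0,0,0,0,0,0],[0,0,0,0,0,0],[0,0,0,0,0,0],[0,0,0,0,0,0]]'
```

```text
time_s: 29.95
tool_pos: [500.7, 172.0, -6.3]
tool_rot: [2.217, 2.226, 0.001]
ft_force: [-0.0, -0.1, -0.1]
width: 45.8
time_s: 30.78
tool_pos: [500.5, 172.0, -10.4]
tool_rot: [2.217, 2.226, 0.0]
ft_force: [1.4, -0.1, 0.6]
width: 45.5
```

```bash
python3 -m inch '[[0,0,0,0,0,0],[0,0,0,0,0,0],[0,0,0,0,0,0],[0,0,0,0,0,0],[0,0,-5,0,0,0],[0,0,-14,0,0,0],[0,0,-16,0,0,0],[0,0,-16,0,0,0],[0,0,-16,0,0,0],[0,0,-13,0,0,0]]' 70
python3 -m inch '[[-8,7,0,0,0,0],[-18,17,0,0,0,0],[-22,21,0,0,0,0],[-22,21,0,0,0,0],[-22,21,0,0,0,0],[-22,21,0,0,0,0],[-22,20,0,0,0,0],[-18,17,0,0,0,0],[-12,11,0,0,0,0],[-4,4,0,0,0,-0.05]]'
python3 - <<'E'
from h import *
im,d=capture("wrist")
cv2.imwrite("pics/w14.png",im[:,:,::-1])
off((661,2,-14))
for t in ("vial_mid",): print(t,[(np.round(r["at"],1),round(r["p"],2)) for r in landmark_of("wrist",t)][:3])
C=cloud("wrist",d)
c=(C[...,2]>52)&(C[...,2]<70)&(np.abs(C[...,0]-661)<28)&(np.abs(C[...,1]-2)<28)
p=C[c]
if len(p): print(len(p),p.min(0).round(1),p.max(0).round(1))
E
```

```text
time_s: 31.62
tool_pos: [500.8, 172.0, 71.1]
tool_rot: [2.216, 2.225, 0.002]
ft_force: [0.8, -0.1, 0.3]
width: 70.2
time_s: 32.45
tool_pos: [662.4, -0.5, 68.5]
tool_rot: [2.162, 2.279, -0.001]
ft_force: [-0.4, -0.3, -0.4]
width: 69.7
t 32.5 pos [ 6.623e+02 -3.000e-01  6.850e+01] toolx [-0.055  0.998 -0.001] tooly [ 0.998  0.055 -0.   ] toolz [-0.    -0.001 -1.   ] w 69.9 f [ 0.6 -0.7  0.2]
shift in tool axes to (661, 2, -14) [ 2.4 -1.1 82.4] yang 0.055
vial_mid [(array([663.2,   5.2,  33.4]), 0.95)]
1548 [648.  -12.3  52.1] [677.6  17.7  63.6]
```

View pics/w14.png

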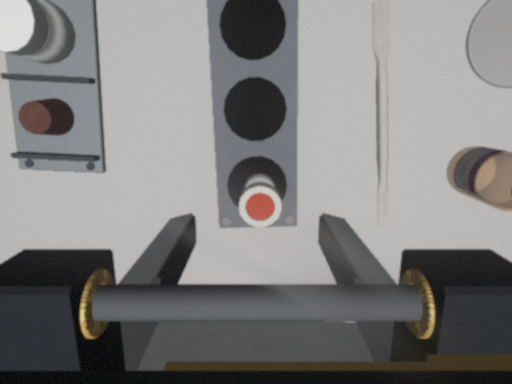

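```bash
python3 -m inch '[[2,0,8,0,0,0],[1,0.5,15,0,0,0],[0,0,15,0,0,0],[0,0,15,0,0,0],[0,0,12,0,0,0],[0,0,7,0,0,0],[0,0,4,0,0,0],[0,0,1,0,0,0],[0,0,0,0,0,0],[0,0,0,0,0,0]]' 70 25
python3 -m inch '[[0,0,0,0,0,0],[0,0,0,0,0,0],[0,0,0,0,0,0],[0,0,0,0,0,0],[0,0,0,0,0,0],[0,0,0,0,0,0],[0,0,0,0,0,0],[0,0,0,0,0,0],[0,0,0,0,0,0],[0,0,0,0,0,0]]' 0
python3 - <<'E'
from h import *
off((662.8,2.7,-8))
E
```

```text
time_s: 33.38
tool_pos: [662.1, 5.5, -6.7]
tool_rot: [2.16, 2.28, 0.001]
ft_force: [0.5, 0.6, 1.0]
width: 69.8
time_s: 34.22
tool_pos: [661.4, 5.6, -7.5]
tool_rot: [2.161, 2.28, 0.0]
ft_force: [-0.0, -0.8, 0.1]
width: 26.7
t 34.22 pos [661.4   5.6  -7.5] toolx [-0.054  0.999 -0.   ] tooly [0.999 0.054 0.   ] toolz [ 0. -0. -1.] w 26.7 f [-0.  -0.8  0.1]
shift in tool axes to (662.8, 2.7, -8) [-3.   1.2  0.5] yang 0.054
```

```bash
python3 -m inch '[[0,0,0,0,0,0],[0,0,-3,0,0,0],[0,0,-6,0,0,0],[0,0,-10,0,0,0],[0,0,-14,0,0,0],[0,0,-15,0,0,0],[0,0,-15,0,0,0],[0,0,-12,0,0,0],[0,0,-7,0,0,0],[0,0,-3,0,0,0]]'
python3 -m inch '[[6,-4,0,0,0,0],[12,-8,0,0,0,0],[18,-11,0,0,0,0],[22,-14,0,0,0,0],[22,-14,0,0,0,0],[22,-14,0,0,0,0],[22,-14,0,0,0,0],[22,-14,0,0,0,0],[22,-14,0,0,0,0],[22,-14,0,0,0,0]]'
python3 -m inch '[[20,-12,0,0,0,0],[14,-9,0,0,0,0],[9,-5,0,0,0,0],[3,-2,0,0,0,0.025],[0,0,0,0,0,0.025],[0,0,0,0,0,0],[0,0,0,0,0,0],[0,0,0,0,0,0],[0,0,0,0,0,0],[0,0,0,0,0,0]]'
python3 - <<'E'
from h import *
im,d=capture("wrist")
cv2.imwrite("pics/w15.png",im[:,:,::-1])
im,d=capture("scene");cv2.imwrite("pics/s15.png",cv2.resize(im[120:240,170:330,::-1],None,fx=4,fy=4,interpolation=cv2.INTER_CUBIC))
off((500,233,-8.5))
E
```

```text
time_s: 35.05
tool_pos: [662.5, 5.5, 79.9]
tool_rot: [2.159, 2.279, 0.003]
ft_force: [1.0, 0.5, -1.1]
width: 26.7
time_s: 35.88
tool_pos: [527.4, 190.4, 76.1]
tool_rot: [-2.159, -2.28, 0.003]
ft_force: [0.9, 0.6, 0.2]
width: 26.6
time_s: 36.72
tool_pos: [499.8, 233.1, 77.3]
tool_rot: [-2.217, -2.226, 0.0]
ft_force: [-0.6, -0.2, -0.8]
width: 26.3
t 36.82 pos [499.9 233.1  77.4] toolx [-0.004  1.    -0.   ] tooly [ 1.     0.004 -0.   ] toolz [-0. -0. -1.] w 26.4 f [ 0.1 -0.2 -0.7]
shift in tool axes to (500, 233, -8.5) [-0.1  0.1 85.9] yang 0.004
```

View pics/w15.png

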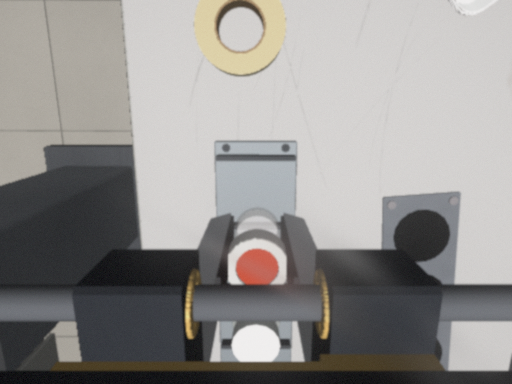

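View pics/s15.png

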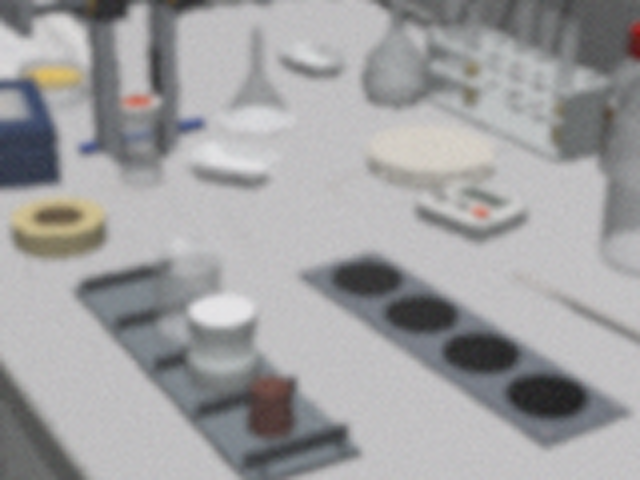

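The vial hangs upright over the leftmost place, and the beaker, jar and stopper are standing. I lower the vial.

```bash
python3 -m inch '[[0,0,6,0,0,0],[0,0,13,0,0,0],[0,0,16,0,0,0],[0,0,16,0,0,0],[0,0,14,0,0,0],[0,0,9,0,0,0],[0,0,5,0,0,0],[0,0,2,0,0,0],[0,0,1,0,0,0],[0,0,0,0,0,0]]'
python3 -m inch '[[0,0,1,0,0,0],[0,0,1,0,0,0],[0,0,1,0,0,0],[0,0,1,0,0,0],[0,0,0,0,0,0],[0,0,0,0,0,0],[0,0,0,0,0,0],[0,0,0,0,0,0],[0,0,0,0,0,0],[0,0,0,0,0,0]]'
```

```text
time_s: 37.65
tool_pos: [500.3, 233.4, -4.2]
tool_rot: [2.217, 2.226, 0.001]
ft_force: [0.0, 1.0, 0.6]
width: 26.6
time_s: 38.48
tool_pos: [499.8, 233.3, -8.5]
tool_rot: [2.217, 2.226, 0.0]
ft_force: [-0.4, -0.7, -0.5]
width: 26.6
```

```bash
python3 -m inch '[[0,0,0,0,0,0],[0,0,0,0,0,0],[0,0,0,0,0,0],[0,0,0,0,0,0],[0,0,0,0,0,0],[0,0,-6,0,0,0],[0,0,-16,0,0,0],[0,0,-20,0,0,0],[0,0,-20,0,0,0],[0,0,-20,0,0,0]]' 70
python3 -m inch '[[0,0,-20,0,0,0],[0,0,-25,0,0,0],[0,0,-25,0,0,0],[0,0,-25,0,0,0],[0,0,-25,0,0,0],[0,0,-15,0,0,0],[0,0,-5,0,0,0],[0,0,0,0,0,0],[0,0,0,0,0,0],[0,0,0,0,0,0]]'
python3 -m inch '[[-10,0,0,0,0,0],[-15,0,0,0,0,0],[-15,0,0,0,0,0],[-15,0,0,0,0,0],[-15,0,0,0,0,0],[-15,0,0,0,0,0],[-10,0,0,0,0,0],[-5,0,0,0,0,0],[0,0,0,0,0,0],[0,0,0,0,0,0]]'
python3 - <<'E'
from h import *
off((500,141,200))
for n in("wrist","scene","top"):
    im,d=capture(n)
    o=im[:,:,::-1]
    if n=="scene": o=cv2.resize(o[120:240,170:330],None,fx=4,fy=4,interpolation=cv2.INTER_CUBIC)
    cv2.imwrite(f"pics/{n}_f.png",o)
    for t in ("rack","vial_mid","beaker_mid","stopper_mid","jar_mid"): print(n,t,[(np.round(r["at"],1),round(r["p"],2)) for r in landmark_of(n,t)][:2])
    if n=="wrist":
        C=cloud(n,d)
        for nm,y,z0,z1 in(("stop",51,26,40),("jar",111,44,58),("beak",171,52,70),("vial",231,50,68)):
            c=(C[...,2]>z0)&(C[...,2]<z1)&(np.abs(C[...,0]-500)<32)&(np.abs(C[...,1]-y)<29)
            p=C[c]
            if len(p): print(nm,len(p),p.min(0).round(1),p.max(0).round(1))
E
```

```text
time_s: 39.32
tool_pos: [499.7, 233.3, 74.7]
tool_rot: [-2.217, -2.226, 0.0]
ft_force: [-0.0, 0.6, 0.5]
width: 69.9
time_s: 40.15
tool_pos: [498.8, 233.0, 211.7]
tool_rot: [-2.216, -2.225, 0.004]
ft_force: [-0.5, -0.3, -0.1]
width: 70.0
time_s: 40.98
tool_pos: [500.1, 133.2, 213.2]
tool_rot: [-2.217, -2.225, 0.0]
ft_force: [0.4, -0.2, -0.2]
width: 69.8
t 40.98 pos [500.1 133.2 213.2] toolx [-0.004  1.     0.   ] tooly [ 1.     0.004 -0.   ] toolz [-0.  0. -1.] w 69.8 f [ 0.4 -0.2 -0.2]
shift in tool axes to (500, 141, 200) [ 7.8 -0.1 13.2] yang 0.004
wrist rack [(array([4.953e+02, 1.423e+02, 1.000e-01]), 0.84)]
wrist vial_mid [(array([500.4, 229.8,  32.2]), 0.85)]
wrist beaker_mid [(array([499.4, 169.1,  34.2]), 0.66)]
wrist stopper_mid [(array([499.1,  52.2,  21.4]), 0.85), (array([498.5, 229.9,  33.1]), 0.52)]
wrist jar_mid [(array([501.4, 109.7,  26.4]), 0.88)]
stop 307 [487.7  39.2  26.1] [510.3  63.6  35.4]
jar 956 [479.4  93.3  44. ] [518.2 132.1  56.2]
beak 626 [479.3 145.8  52. ] [525.3 198.8  65.7]
vial 678 [484.7 214.1  51.9] [512.8 243.8  63.1]
scene rack [(array([494.3, 141.9,  -2. ]), 0.86)]
scene vial_mid []
scene beaker_mid [(array([502.4, 171.5,  37.1]), 0.83), (array([498.2,  47.5,  23.6]), 0.52)]
scene stopper_mid [(array([495. ,  47.4,  22.2]), 0.53)]
scene jar_mid [(array([497.7, 110.7,  34.1]), 0.68)]
top rack [(array([654.6,  61.5,   3.5]), 0.6)]
top vial_mid [(array([503.7,  52. ,  21.5]), 0.61)]
top beaker_mid []
top stopper_mid [(array([501.7,  54.8,  20.9]), 0.5)]
top jar_mid []
```

View pics/wrist_f.png

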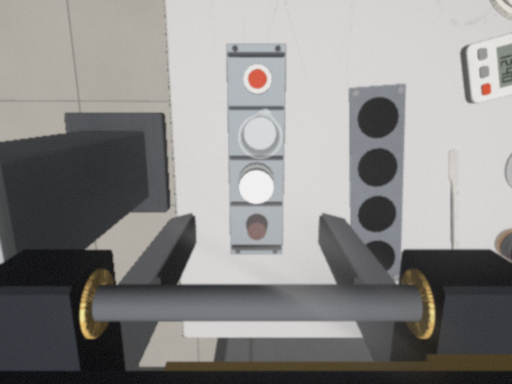

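View pics/scene_f.png

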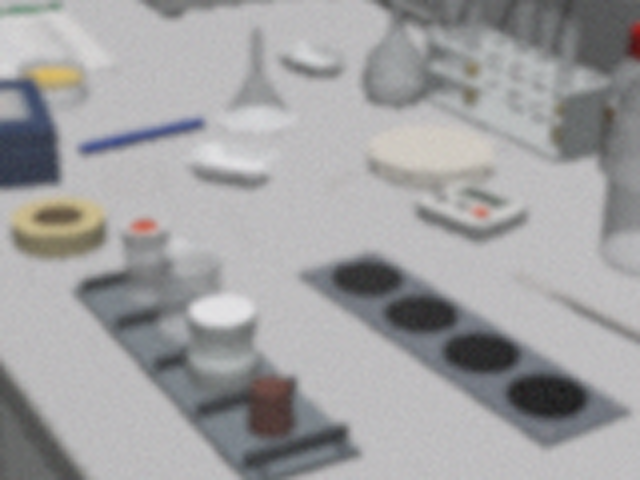

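The wrist picture shows vial (258,78), beaker (260,133), jar (257,187) and stopper (257,228), each upright and mid-place. The gripper is well clear, so I hand in.

```bash
python3 -c "
from rig import *
print(close_job(), state()['time_s'])"
```

```text
the job is handed in; nothing more can be done
the job is handed in; nothing more can be done
```

The four things are in the rack in reverse order and the job is handed in, at about 42 s of the 96 s allowed. From left to right they stand vial, beaker, jar, stopper. On the strip the order was stopper, jar, beaker, vial.

**What the last checks showed**
- In the last wrist and scene pictures all four stood upright, each in its own place. The gripper was open and about 150 mm above them.
- The wrist depth image and the networks put the things at x ≈ 499–502 mm and y ≈ 51, 112, 170 and 229 mm. The place centres I estimated are x ≈ 499, y ≈ 51, 111, 171 and 231 mm. The rack network put the rack's x at about 494–495 mm, which would mean offsets of up to about 7 mm, still within the 15 mm allowed.

**What went wrong or disagreed**
- The first two grasps of the stopper closed on nothing, because the fingertips really sit about 27 mm above the reported TCP. I measured this in the wrist depth image and went that much lower for every later grasp.
- The jaw width when gripped points to the beaker being held by its rim. The task asked for the wall, but the flat finger faces touch the wider rim first.
- The vial's cap may have taken the grip in the same way; I did not check that.
- In the last round of pictures the networks found almost nothing with the top camera, and the scene camera missed the vial, although it shows in the scene picture.

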